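# Snap the slide box shut and keep it pressed

## Robot

A 6-joint arm with a two-finger parallel gripper is mounted at the origin on the work surface. World frame = base frame: x ahead of the robot, y to its left, z up, the work surface at z = 0. Lengths are in m, angles in rad, forces in N, time in s.
With the tool pointing down it reaches from about 0.35 to 0.925 m from the base axis. Payload 6.4 kg.
Tool frame: the origin (TCP) lies on the centre line of the jaws, within the pads' length; the fingertips stand 17 mm ahead of it and the grasp point (between the pads) lies 2 mm behind it (arm.tcp_to_tips is the distance from the TCP to the fingertips, in m); z points along the fingers, y is the line along which they close (so a half turn about z gives the same grasp; the last joint's range is limited). The gripper opens to 85 mm and grips with 20 to 120 N. Pads are 22 mm wide; open, the fingers measure 114 mm over their backs; the gripper's body (76 mm by 85 mm) begins 54 mm behind the grasp point. The pads swing forward as they close: fully open they stand 13 mm farther back than shut.
Start: joints at [0.99, 0.245, 1.558, -0, 1.339, -0.174], TCP at [0.257, 0.597, 0.248] pointing down, gripper open.
Joint ranges: [-3.13, 3.13], [-1.02, 2.26], [0.13, 2.54], [-0.95, 4.09], [0.21, 2.88], [-2.74, 2.74]. Speed limits (rad/s): [2.57, 2.57, 3.14, 3.14, 3.14, 3.14].

## Interface

Orientations are given as a unit quaternion [x, y, z, w].
In Python, from plant import arm gives the robot as it stands. Calls block until the motion is done:
- arm.reach(position, orientation): joint-space move of the TCP to a pose.
- arm.servo_line(position, rot=None, rate=0.15, until_force=None): straight line of the TCP; rot=None keeps the orientation; rate is the mean speed in m/s. With until_force (N) it stops when the force on the tool has changed by that much, and returns True; else False.
- arm.move_j(angles): joint-space move.
- arm.let_go() and arm.gripper_close(effort=None): open the fingers fully, or close them until they stop; effort is the grip in N (None keeps the last).
- arm.sleep(seconds).
- arm.ik(position, orientation): joint angles nearest the present ones, or None.
- arm.snapshot(name): name is "side" or "top"; returns the picture (384x512x3 uint8, red, green, blue); there is no depth.
- arm.calibration(name): a dict with "mtx" (3x3 intrinsics, pixels), "R" (3x3) and "t" (3): a world point X has camera coordinates R X + t. Camera axes: x right, y down, z forward; pixel columns grow to the right and rows downward; lengths in m; the calibration is good to about 2 mm. A picture is of the moment at which its call begins. calibration takes no time and is no camera call.
A pose or a line that the arm cannot do raises arm.Unreachable and nothing moves.
- arm.sign_off(): hands the job in; it is judged then, once.
Trained networks look in the newest picture that a camera, given by its name, has taken for a name from the list of things; names that differ only in an ending like _2 or _b are one class to them, and where a whole thing is asked for, a point or a joint stands for the part that bears it (a point fixed in the world has none). Each returns a list of dicts, best first, with "score" (0 to 1); they miss things now and then, are a little off and sometimes report something else, mostly with a low value. They report only what shows in the picture. A call takes as long as a camera call.
- arm.trace(label, camera): "mask" (384x512 bool, what is visible of it).
- arm.spot_point(label, camera): "centre" ([x, y, z] in m, in world coordinates, good to about 4 mm: a listed point, or the origin of a listed thing).
Readings, each from a call of its own:
- arm.current_clock(): time.
- arm.current_joints(): joint angles.
- arm.current_qvel(): joint speeds.
- arm.current_tau(): joint torques, N m.
- arm.current_tcp_pos(): TCP position.
- arm.current_eef_rot(): TCP orientation.
- arm.current_ft_force(): force on the tool from outside, world axes, zero at the start.
- arm.current_ft_torque(): the same for the moment, N m.
- arm.current_opening(): finger opening in m.
- arm.current_gripper_force(): force on a finger pad.
Only numpy, scipy, OpenCV 4.12 (cv2) and the standard library are available. Lean on these libraries where they do the work, as an engineer would, in place of code of your own. Each camera call takes 0.05 s, during which the arm holds its last target. There are 200 camera calls.

## Task

Gently lower the open lid of the red slide box until it meets its catch, then press its front edge down until the catch snaps and the lid is fully shut. Finish while still holding the lid down: keep the fingers on it with a steady push of about 10 N, do not let go, and leave everything else on the bench where it is.

Things in the scene. Friction and masses are not known exactly. Their poses are not given: they have to be found in the camera images.
- slide_box: base of the red slide box, fixed on a dark grey rubber riser block (118 x 150 mm, its height differs from time to time, 4 to 30 mm), full of glass slides: 100 mm deep (its x), 140 mm wide (its y), 30 mm tall; origin centre of its underside, on top of the riser, +x points from its front (catch side) to its back (hinge side), z up
- hinge_line (a point): middle of the lid's hinge line, at the top of the base's back wall: 50 mm to +x of the base's origin and 30 mm up; the hinge runs along the base's y
- lid (a joint): angle of the red lid, rad: 0 shut and snapped, about 1.57 straight up; it starts at about 0.9 to 1.5. The hinge is stiff and the lid stays where it is left; moving it takes 1 to 3 N near its front edge. At about 0.13 the lid meets the catch; from there the push at the press point rises to about 10 to 14 N (at about 0.1 rad), drops suddenly between 0.06 and 0.03, and the catch pulls the lid onto its stop at 0
- lid_shell: the red lid, a shell 100 x 140 mm and 13 mm thick with a paper label on its outside and a yellow tab 36 mm wide reaching 19 mm beyond the middle of its front edge; origin on the hinge line, in the lid -x points from the hinge to the front edge, z to the outside (up when shut, the side away from the robot when the lid stands up)
- lid_press (a point): where to press: on the outer face of the lid, middle of its width, at its front edge beside the yellow tab, 100 mm from the hinge line and 13 mm to the outside of it; 43 mm above the underside of the base when shut; z axis points out of the face
- black_box: closed black slide box, same shape as the red one (100 x 140 x 43 mm), loose bystander; origin centre of its underside, its white front tab towards its -x
- red_tray: red slide tray full of upright slides, 75 x 120 mm, 81 mm tall, loose bystander; origin centre of underside
- dark_tray: black slide tray full of upright slides, 75 x 120 mm, 81 mm tall, loose bystander; origin centre of underside
- vial: small vial, 24 mm across, 50 mm tall, loose bystander; origin centre of underside
- stain_jar: amber jar with white cap, 64 mm across, 85 mm tall, loose bystander; origin centre of underside
- mount_bottle: amber bottle with black cap, 48 mm across, 100 mm tall, loose bystander; origin centre of underside
- brush: brush lying flat, 160 mm long, loose bystander; origin centre of underside

How it is judged:
On the way, in this order (a step that is already met when the one before it is completed fails the run):
1. the lid is lowered to just over its catch, not slammed through it (lid angle between 0.04 and 0.5 rad for 0.1 s) (value of joint lid between 0.04 and 0.5 rad), for 0.1 s.
2. the catch has snapped and the lid is fully shut (value of joint lid below 0.025 rad), for 0.2 s.
At the end, for the whole second after the job is handed in: the lid is snapped fully shut (angle under 0.025 rad) and the robot's fingers are still pressing on it with 3 to 25 N (value of joint lid between -0.025 and 0.025 rad and contact force between the fingers and lid_shell between 3 and 25 N); the arm keeps its last pose, push and grip.
It fails at once if any of the other things on the bench is pushed more than 20 mm from its place (distance of any of black_box, red_tray, dark_tray, vial, stain_jar, mount_bottle, brush from where it was at the start of the episode above 0.02 m).
It fails at once if the lid is slammed: it swings shut faster than 3 rad/s before it has reached its catch (value of joint lid above 0.2 rad and velocity of joint lid below -3 rad/s).
It fails at once if the lid is pressed with more than 60 N (contact force between the fingers and lid_shell above 60 N).
It also fails if it takes over 42 s, if anything falls off the work surface, if the arm or the gripper's body presses on something with over 40 N, if the wrist force passes 120 N, or if a joint passes its speed limit or range.

## Working session

There is one attempt and no reset: what is moved stays moved. The work goes in short steps, each a Python script; the robot and the scene stay as the last script left them, time stands still between calls to the robot, and variables do not carry over. Pictures are saved under pics/ and viewed, at most 10 in all, crops included, and the job is handed in when it is done.

```bash
mkdir -p pics; python3 - <<'E'
from plant import arm
import cv2,numpy as np
ims=[]
for c in("side","top"):
    im=arm.snapshot(c); ims.append(im[:,:,::-1]); 
    for l in("slide_box","hinge_line","lid_press","lid_shell","black_box","red_tray","dark_tray","vial","stain_jar","mount_bottle","brush"):
        r=arm.spot_point(l,c)
        print(c,l,[(np.round(q["centre"],3),round(q["score"],2)) for q in r[:2]])
    k=arm.calibration(c); print(-k["R"].T@k["t"])
cv2.imwrite("pics/a.png",ims[0]);cv2.imwrite("pics/b.png",ims[1])
print(arm.current_clock(),arm.current_eef_rot(),arm.tcp_to_tips)
E
```

```text
side slide_box [(array([ 0.461, -0.164,  0.019]), 0.81)]
side hinge_line [(array([ 0.513, -0.167,  0.041]), 0.8)]
side lid_press [(array([ 0.513, -0.168,  0.144]), 0.86)]
side lid_shell [(array([ 0.51 , -0.168,  0.042]), 0.89), (array([0.47 , 0.153, 0.002]), 0.58)]
side black_box [(array([0.47 , 0.152, 0.004]), 0.91), (array([ 0.759, -0.003, -0.   ]), 0.23)]
side red_tray [(array([ 0.782,  0.173, -0.003]), 0.84)]
side dark_tray [(array([ 0.766, -0.159, -0.005]), 0.91), (array([ 0.514, -0.169,  0.043]), 0.26)]
side vial [(array([ 0.562, -0.008, -0.   ]), 0.58), (array([ 0.512, -0.166,  0.141]), 0.55)]
side stain_jar [(array([ 0.537,  0.461, -0.002]), 0.59)]
side mount_bottle [(array([ 0.524, -0.471, -0.001]), 0.6), (array([ 0.51 , -0.169,  0.142]), 0.19)]
side brush [(array([ 0.758, -0.003, -0.002]), 0.61)]
[0.4474959  1.10373846 0.89221399]
top slide_box [(array([ 0.512, -0.163,  0.142]), 0.65), (array([ 0.464, -0.167,  0.016]), 0.59)]
top hinge_line [(array([ 0.514, -0.165,  0.04 ]), 0.6), (array([ 0.782,  0.173, -0.004]), 0.54)]
top lid_press [(array([ 0.512, -0.163,  0.143]), 0.83)]
top lid_shell [(array([ 0.513, -0.165,  0.043]), 0.75)]
top black_box [(array([ 0.47 ,  0.152, -0.003]), 0.6), (array([ 0.514, -0.164,  0.043]), 0.38)]
top red_tray [(array([ 0.777,  0.175, -0.002]), 0.57)]
top dark_tray [(array([ 0.764, -0.156,  0.004]), 0.97)]
top vial [(array([ 0.558, -0.008, -0.001]), 0.57)]
top stain_jar [(array([ 0.539,  0.467, -0.001]), 0.78)]
top mount_bottle [(array([ 0.524, -0.474,  0.005]), 0.61)]
top brush [(array([ 0.752, -0.004, -0.002]), 0.72)]
[ 0.38255538 -0.00565361  1.4960073 ]
1.2 [ 2.01980354e-01  9.79389573e-01 -1.81666318e-05  1.56047184e-05] 0.017
```

View pics/a.png

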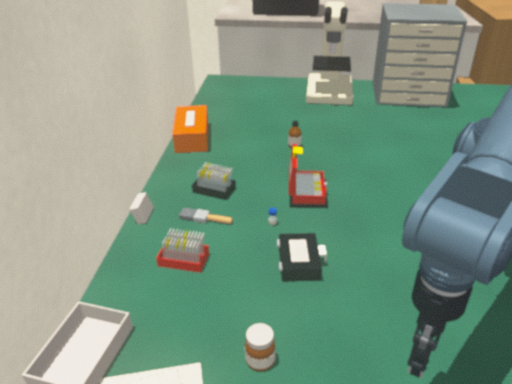

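View pics/b.png

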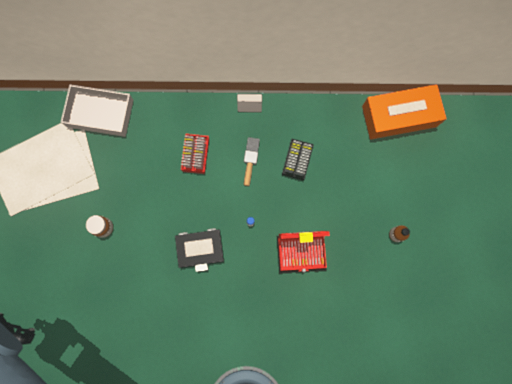

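The side picture shows the lid standing at pixel (296,165) with its yellow tab at (297,151), and the base at (308,188). In the top picture the lid edge runs from (281,236) to (328,234), so the box has almost no yaw. The lid angle is about 1.44 rad and the hinge is near (0.513, -0.166, 0.042). I'll close the fingers, point them straight down and come in from behind the lid.

```bash
python3 - <<'E'
from plant import arm
import cv2,numpy as np
q=[1,0,0,0]
arm.gripper_close(30)
H=np.array([.513,-.166,.042])
j=arm.ik([.565,-.166,.30],q); print(np.round(j,2))
arm.reach([.565,-.166,.30],q)
print(arm.current_clock(),arm.current_ft_force())
arm.servo_line([.565,-.166,.042+.083+.017],rate=.2)
print("f0",arm.current_clock(),arm.current_ft_force())
hit=arm.servo_line([.515,-.166,.142],rate=.05,until_force=1.5)
print(hit,arm.current_tcp_pos(),arm.current_ft_force(),arm.current_clock())
cv2.imwrite("pics/c.png",cv2.resize(arm.snapshot("side")[100:230,220:390,::-1],None,fx=4,fy=4))
E
```

```text
[-0.48  0.06  1.67 -0.    1.41  1.09]
4.8667 [-0.12841716  0.7315428   0.12248928]
f0 5.8083 [-0.24867637 -0.10918852  0.44464922]
False [ 0.5149925  -0.16593178  0.1419836 ] [ 0.59230354  0.25064482 -0.18712017] 6.9583
```

View pics/c.png

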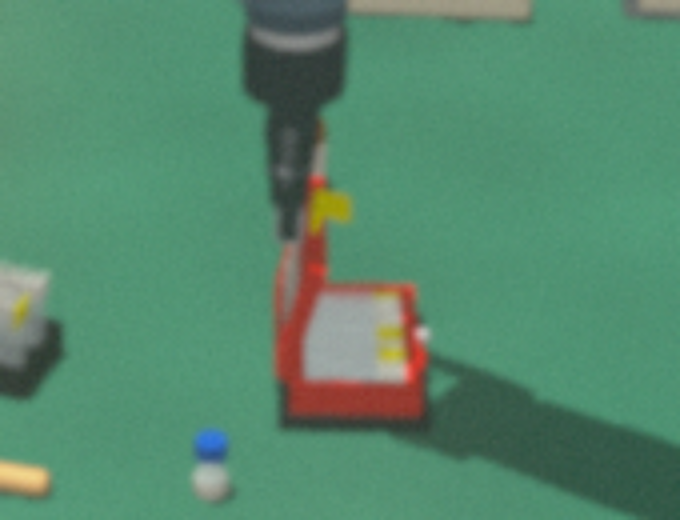

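The crop shows the fingertip at about (290,235) behind the lid's outer face. The tab at (330,207) is leaning towards the robot, so contact has just begun. Next I sweep along the arc.

```bash
python3 - <<'E'
from plant import arm
import cv2,numpy as np
H=np.array([.513,-.166,.042])
for th,r in zip(np.arange(1.3,.25,-.13),np.linspace(.085,.093,9)):
    c,s=np.cos(th),np.sin(th)
    p=H+[-r*c+.013*s+.009,0,r*s+.013*c+.017]
    arm.servo_line(p,rate=.06)
    print(round(th,2),np.round(arm.current_tcp_pos(),3),np.round(arm.current_ft_force(),1),arm.current_clock())
cv2.imwrite("pics/d.png",cv2.resize(arm.snapshot("side")[100:230,220:390,::-1],None,fx=4,fy=4))
E
```

```text
1.3 [ 0.512 -0.166  0.145] [-0.   0.6 -0.1] 7.2583
1.17 [ 0.5   -0.166  0.143] [-0.5  0.3  0.1] 7.6
1.04 [ 0.489 -0.166  0.14 ] [-0.5  0.1 -0.2] 7.9417
0.91 [ 0.478 -0.166  0.136] [-0.2 -0.3  0.6] 8.2833
0.78 [ 0.467 -0.166  0.13 ] [0.2 0.3 0.3] 8.6333
0.65 [ 0.458 -0.166  0.123] [0.2 0.4 0.2] 8.9833
0.52 [ 0.449 -0.166  0.115] [-0.2  1.4  0.1] 9.3333
0.39 [ 0.441 -0.166  0.105] [ 0.4  0.1 -0. ] 9.6833
0.26 [ 0.435 -0.166  0.095] [ 0.7 -0.1  0.5] 10.0417
```

View pics/d.png

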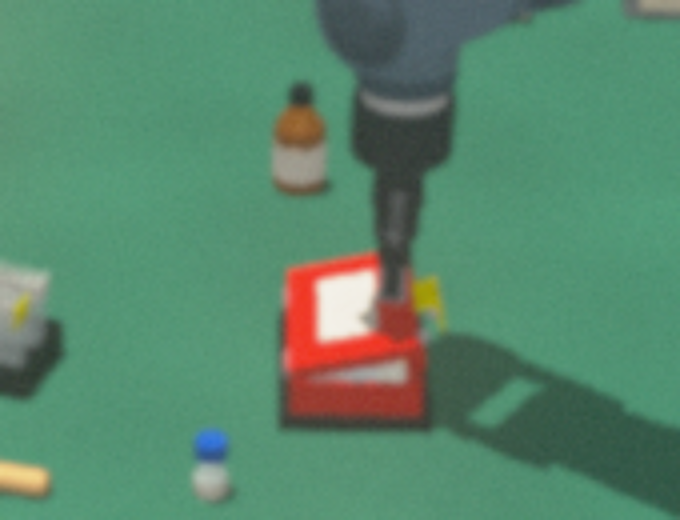

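The lid follows the finger, is tilted to about 0.25 rad, and the finger is near its front edge at (393,295). Now I press down in small steps.

```bash
python3 - <<'E'
from plant import arm
import cv2,numpy as np
arm.servo_line([.430,-.166,.088],rate=.04); arm.sleep(.2)
z=.088
fz=lambda: np.mean([arm.current_ft_force()[2] for _ in range(1)])
snapped=False; peak=0
while z>.055:
    z-=.0007
    arm.servo_line([.427,-.166,z],rate=.02); arm.sleep(.05)
    f=arm.current_ft_force()[2]
    print(round(z,4),round(arm.current_tcp_pos()[2],4),round(f,1))
    if peak>8 and f<peak-6: snapped=True
    peak=max(peak,f)
    if f>30 or (snapped and f>8): break
print(snapped,arm.current_clock())
cv2.imwrite("pics/e.png",cv2.resize(arm.snapshot("side")[100:230,220:390,::-1],None,fx=4,fy=4))
E
```

```text
0.0873 0.0873 0.6
0.0866 0.0866 -0.1
0.0859 0.0859 0.3
0.0852 0.0851 -0.1
0.0845 0.0844 -0.0
0.0838 0.0838 -0.1
0.0831 0.0832 2.4
0.0824 0.0827 5.7
0.0817 0.0822 8.4
0.081 0.0818 11.4
0.0803 0.0813 13.2
0.0796 0.0807 14.7
0.0789 0.08 15.7
0.0782 0.0793 16.3
0.0775 0.0784 15.1
0.0768 0.077 4.6
0.0761 0.0766 8.3
True 15.825
```

View pics/e.png

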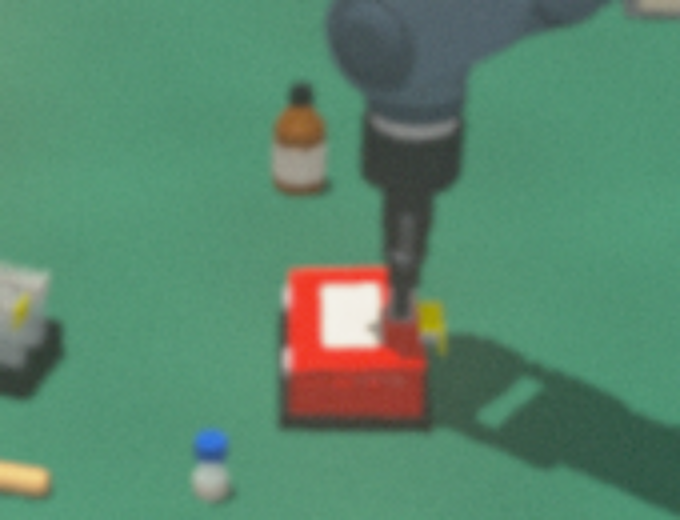

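The crop shows the lid lying flat on the base, with the finger on its front edge at (400,300). The force fell from 16 N to 4.6 N and is now rising again. To check it's on the hard stop, I'll push a little further and then settle at about 10 N.

```bash
python3 - <<'E'
from plant import arm
import numpy as np
def step(z):
    arm.servo_line([.427,-.166,z],rate=.02); arm.sleep(.1)
    f=np.mean([(arm.sleep(.03),arm.current_ft_force()[2])[1] for _ in range(4)])
    print(round(z,4),np.round(arm.current_tcp_pos()[2],4),round(f,1)); return f
z=.0761; f=step(z)
while f<19 and z>.066: z-=.0005; f=step(z)
while f>11.5: z+=.0003; f=step(z)
print(arm.current_ft_force(),arm.current_clock(),arm.spot_point("lid_press","side")[:1])
arm.snapshot("side");print([ (r["centre"],r["score"]) for r in arm.spot_point("lid_press","side")[:2]])
E
```

```text
0.0761 0.0766 9.1
0.0756 0.0757 6.4
0.0751 0.075 2.1
0.0746 0.0744 0.0
0.0741 0.0741 2.3
0.0736 0.0735 -0.1
0.0731 0.0731 0.2
0.0726 0.0726 0.2
0.0721 0.0724 5.1
0.0716 0.0724 9.6
0.0711 0.0723 14.1
0.0706 0.0722 18.8
0.0701 0.0722 22.9
0.0704 0.0722 20.1
0.0707 0.0722 17.1
0.071 0.0723 15.1
0.0713 0.0723 12.3
0.0716 0.0723 9.7
[-4.43816136  2.20920294  9.24027014] 24.575 [{'centre': [0.4103, -0.1758, 0.0575], 'score': 0.82}]
[([0.4101, -0.1729, 0.055], 0.56)]
```

The earlier drop was only the catch giving way. The lid is now against a rigid stop at TCP z = 0.0723, where 0.072 was expected for shut, and the push is about 10 N.

```bash
python3 -c "
from plant import arm
arm.sleep(.3);print(arm.current_ft_force(),arm.current_tcp_pos());print(arm.sign_off())"
```

```text
[-3.38899862  2.47767406 10.20516067] [ 0.42708089 -0.16608068  0.072345  ]
the job is handed in; nothing more can be done
None
```

I lowered the lid onto its catch, pressed it until it snapped fully shut, and handed the job in with the closed fingers still pushing down on it at about 10 N; no verdict came back.

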